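Run a pump's levelling foot down with a ratchet wrench

ROBOT

A 6-joint arm with a two-finger parallel gripper is mounted at the origin on the work surface. World frame = base frame: x ahead of the robot, y to its left, z up, the work surface at z = 0. Lengths are in m, angles in rad, forces in N, time in s.
With the tool pointing down it reaches from about 0.375 to 0.975 m from the base axis. Payload 3.8 kg.
Tool frame: the origin (TCP) lies on the centre line of the jaws, within the pads' length; the fingertips stand 19 mm ahead of it and the grasp point (between the pads) is the TCP; z points along the fingers, y is the line along which they close (so a half turn about z gives the same grasp; the last joint's range is limited). The gripper opens to 85 mm and grips with 20 to 120 N. Pads are 22 mm wide; open, the fingers measure 114 mm over their backs; the gripper's body (76 mm by 85 mm) begins 54 mm behind the grasp point. The pads swing forward as they close: fully open they stand 13 mm farther back than shut.
Start: joints at [-1.236, 0.264, 1.604, -0, 1.274, -0.037], TCP at [0.245, -0.629, 0.25] pointing down, gripper open.
Joint ranges: [-2.63, 2.63], [-0.94, 2.18], [0.31, 2.57], [-1.31, 4.45], [0, 2.66], [-2.55, 2.55]. Speed limits (rad/s): [2.57, 2.57, 3.14, 3.14, 3.14, 3.14].

INTERFACE

Orientations are given as [roll, pitch, yaw] about the fixed x, y, z axes, in that order (R = Rz(yaw) Ry(pitch) Rx(roll)).
In Python, from workcell import r, kinematics, monitor, get_image, ticket gives the robot as it stands. Calls block until the motion is done:
- r.goto(position, orientation): joint-space move of the TCP to a pose.
- r.line_to(position, rotation=None, velocity=0.15, guard=None): straight line of the TCP; rotation=None keeps the orientation; velocity is the mean speed in m/s. With guard (N) it stops when the force on the tool has changed by that much, and returns True; else False.
- r.move_j(angles): joint-space move.
- r.set_gripper(opening, squeeze=None): finger opening in m; squeeze is the grip in N (None keeps the last); returns when the fingers have stopped.
- r.dwell(seconds).
- kinematics.inverse_kinematics(position, orientation): joint angles nearest the present ones, or None.
- monitor.read_state(): the state.
- get_image(name): name is "scene" or "top" or "wrist"; returns a dict with "frame" (400x640x3 uint8, blue, green, red), "depth" (400x640 float32, m along the optical axis (not along the pixel's ray), 0 where there is no reading), "camera_matrix" (3x3 intrinsics, pixels), "k1" (the pictures are not rectified: a ray, as slopes to the right and down, at radius r is drawn at 1 + k1 r^2 times it, then the intrinsics apply), "R" (3x3) and "t" (3): a world point X has camera coordinates R X + t; the wrist camera has in their place "mount" (4x4, takes a point from camera to tool coordinates, whose origin is the TCP and whose axes are the flange's). Camera axes: x right, y down, z forward; pixel columns grow to the right and rows downward; lengths in m; the calibration is good to about 2 mm. A picture is of the moment at which its call begins: read the wrist's pose just before it.
A pose or a line that the arm cannot do raises r.MotionError and nothing moves.
- ticket.close_job(): hands the job in; it is judged then, once.
The state is a dict: "time": time; "joints": joint angles; "joint_velocities": joint speeds; "joint_torque": joint torques, N m; "ee_pos": TCP position; "orientation": TCP orientation; "ft_force": force on the tool from outside, world axes, zero at the start; "torque": the same for the moment, N m; "grip_width": finger opening in m; "grasp_force": force on a finger pad.
Only numpy, scipy, OpenCV 4.12 (cv2) and the standard library are available. Lean on these libraries where they do the work, as an engineer would, in place of code of your own. Each camera call takes 0.05 s, during which the arm holds its last target. There are 200 camera calls.

TASK

The booster pump on the laundry-room counter rocks, because the levelling foot at its near right corner hangs clear of the counter. Fit the ratchet wrench over that foot's hexagon head and swing it back and forth to screw the foot down until its rubber pad just touches the counter, without forcing it any further. Then lift the wrench off and lay it flat on the counter again, leaving everything else where it is.

Things in the scene. Friction and masses are not known exactly. Their poses are not given: they have to be found in the camera images.
- wrench: Ratchet wrench, loose, flat on the counter: round steel head 64 mm across, 36 mm tall, straight black rubber handle, 198 mm over all, 0.55 to 0.85 kg. Origin: on the head's axis, at the underside; x: from handle to head; z: out of its upper side. With that side up, swinging it clockwise (from above) drives, anticlockwise the handle slips freely (drag about 0.03 N m). Turned over, it drives the other way.
- wrench_grip (a point): Where to grip the wrench: the middle of its rubber handle's width and height, 115 mm from the head's axis, 16 mm above the underside (head and handle share one flat underside). The rubber is 25 mm wide, 32 mm tall, flat-sided, and runs from 80 to 160 mm from the head's axis. Axes as the wrench's.
- wrench_socket (a point): Centre of the hexagonal through hole in the wrench's head, 18 mm above its underside; 31.4 mm across flats, flared by about 3 mm at the under side. This frame turns with the hole's ring, not with the handle; x points through a corner, so the shape repeats every 60 degrees. The ring is driven by a 24-tooth ratchet: up to 15 degrees idle before each drive stroke bites.
- foot_hex (a point): Centre of the top face of the hanging foot's upright hexagon head: steel, 30 mm across flats, 26 mm tall, top edge chamfered 3 mm. It turns and sinks with the stem; x points through a corner. The wrench's hole has about 5 degrees of play on it each way and 0.7 mm sideways.
- foot_axis (a point): Fixed point of the pump: on that foot's axis, on the upper face of the 64 x 70 mm lug that carries it, 55 mm above the counter. Axes as the pump's. The hexagon's underside stands 4 mm above this face when the foot touches the counter, up to 3 mm higher at the start; the wrench fully on may rest on this face.
- pump: Booster pump, fixed: grey base frame 360 x 200 mm, 75 mm tall, blue motor lengthwise on it up to 245 mm. Origin on the counter under its middle; x: lengthwise, away from the robot; y: left. The hanging foot is at x -140, y -138 mm (three more at the other corners already stand). On it the handle has room where it points 185 to 300 degrees anticlockwise from the pump's x.
- foot_pad: The hanging levelling foot: round rubber pad 60 mm across under a steel cup, on a 19 mm threaded stem with the hexagon head. Origin: centre of the pad's underside. The pad hangs 1.8 to 2.8 mm above the counter at the start and does not turn.
- foot_stem (a joint): Turn of that foot's stem in rad; grows as it is screwed down (clockwise from above), 4 mm a turn. At 0 the pad just meets the counter; it starts at -4.4 to -2.8. Turning takes a steady 0.45 N m; beyond 0 the rubber pad is squeezed and this climbs by about 2.2 N m per rad. Let go, it springs back to about 0.2 at most.
- detergent: Bystander, leave alone: closed white plastic detergent bottle, 90 mm across, 235 mm tall; origin at the centre of its underside.
- jar: Bystander, leave alone: glass jar with a steel lid, 72 mm across, 85 mm tall; origin at the centre of its underside.
- screwdriver: Bystander, leave alone: screwdriver with a black handle, 190 mm long, lying on the counter; origin under its middle.
- spanner: Bystander, leave alone: plain flat open-ended spanner, 205 mm long, no ratchet, lying on the counter; origin under its middle.
- mug: Bystander, leave alone: white mug, 82 mm across, 95 mm tall; origin at the centre of its underside.
- carton: Bystander, leave alone: upright detergent carton, 70 x 140 mm, 190 mm tall; origin at the centre of its underside.
- spare_foot: Bystander, leave alone: spare levelling foot standing loose on its pad, 60 mm across, 77 mm tall; not part of the pump; origin at the centre of its underside.

How it is judged:
By the outcome, as a careful person would: the job done as asked, in the order asked, and still so for the second after the job is handed in, with the robot touching nothing.
It also fails if it takes over 72 s, if anything falls off the work surface, if the arm or the gripper's body presses on something with over 40 N, if the wrist force passes 120 N, or if a joint passes its speed limit or range.

## Working session

There is one attempt and no reset: what is moved stays moved. The work goes in short steps, each a Python script; the robot and the scene stay as the last script left them, time stands still between calls to the robot, and variables do not carry over. Pictures are saved under pics/ and viewed, at most 10 in all, crops included, and the job is handed in when it is done.

```bash
ls; mkdir -p pics; python3 - <<'E'
from workcell import r, kinematics, monitor, get_image
import cv2,numpy as np
s=monitor.read_state();print(s)
for n in("top","scene"):
    im=get_image(n);cv2.imwrite(f"pics/{n}0.png",im["frame"]);np.savez(f"{n}0.npz",**im)
    print(n,im["camera_matrix"],im["k1"],im["R"],im["t"])
E
```

```text
pics
{'time': 0.0, 'joints': array([-1.23590723e+00,  2.64742426e-01,  1.60538657e+00, -2.55508858e-05,
        1.27371702e+00, -3.68667496e-02]), 'joint_velocities': array([ 0.00108573,  0.00050689,  0.00172602, -0.00049741, -0.00024541,
       -0.00168039]), 'joint_torque': array([ 2.13362917e-03, -5.15106869e+01, -3.67313147e+01,  2.50370067e-04,
        1.28981398e-02, -1.70534486e-05]), 'ee_pos': array([ 0.24497632, -0.62822472,  0.24896244]), 'orientation': array([-3.13933992e+00, -5.86571417e-05,  3.71763289e-01]), 'ft_force': array([0.19469576, 0.04689908, 0.01306738]), 'torque': array([ 0.00550297,  0.00146219, -0.05939469]), 'grasp_force': 0.0, 'grip_width': 0.08537585350668389}
top [[500.41364574   0.         314.72705044]
 [  0.         500.41364574 200.72398296]
 [  0.           0.           1.        ]] 0.05572660944514455 [[-0.0645859  -0.99790009 -0.00490663]
 [-0.97343494  0.06408328 -0.219813  ]
 [ 0.21966584 -0.00942053 -0.97552969]] [-7.74118688e-05  6.03440641e-01  1.78099075e+00]
scene [[461.75855108   0.         319.26538838]
 [  0.         461.75855108 201.70894031]
 [  0.           0.           1.        ]] 0.046389353366943 [[-0.55375946 -0.83267495  0.00170079]
 [-0.5741963   0.38038082 -0.724989  ]
 [ 0.60303323 -0.4024461  -0.68875835]] [0.32132788 0.40112291 1.62476504]
```

View pics/top0.png

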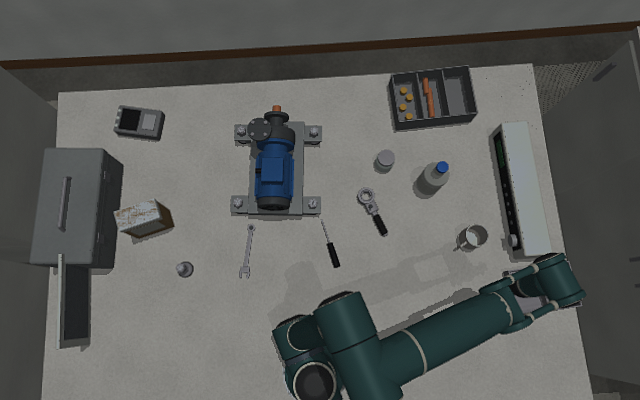

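View pics/scene0.png

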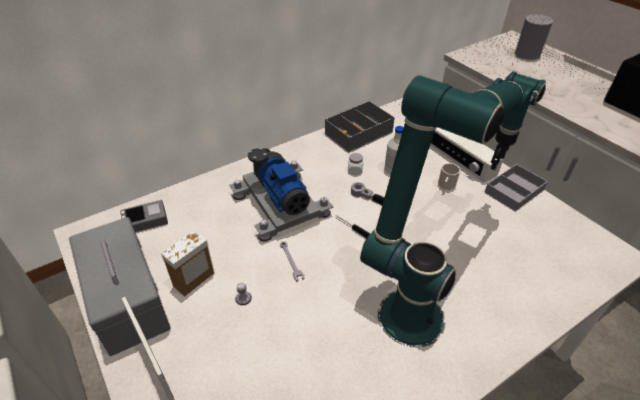

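The top view shows the wrench with its head near (366,196) and handle end near (383,232). The pump's near right foot is near (312,203). The scene view agrees with both. Next I'll localise them roughly and take closer views with the wrist camera.

```bash
cat > h.py <<'E'
import numpy as np, cv2
from scipy.spatial.transform import Rotation as Ro
from workcell import r, kinematics, monitor, get_image
def pose(im,s=None):
    "camera-to-world rotation, camera centre"
    if "R" in im: return im["R"].T, -im["R"].T@im["t"]
    R=Ro.from_euler('xyz',s["orientation"]).as_matrix(); M=np.array(im["mount"])
    return R@M[:3,:3], R@M[:3,3]+s["ee_pos"]
def cast(im,uv,z,s=None):
    "pixels -> world points on the plane of height z"
    n=cv2.undistortPoints(np.float64(uv).reshape(-1,1,2),im["camera_matrix"],np.array([float(im["k1"]),0,0,0])).reshape(-1,2)
    C,c=pose(im,s); d=np.c_[n,np.ones(len(n))]@C.T
    return c+d*((z-c[2])/d[:,2])[:,None]
def depthpt(im,s=None):
    "world point per pixel from depth"
    v,u=np.mgrid[:400,:640]
    n=cv2.undistortPoints(np.float64(np.stack([u,v],-1)).reshape(-1,1,2),im["camera_matrix"],np.array([float(im["k1"]),0,0,0])).reshape(400,640,2)
    C,c=pose(im,s)
    return np.dstack([n,np.ones((400,640))])*im["depth"][...,None]@C.T+c
def snap(name):
    s=monitor.read_state(); im=get_image("wrist"); cv2.imwrite(f"pics/{name}.png",im["frame"]); return im,s
def down(yaw): return [np.pi,0,yaw]
E
python3 - <<'E'
from h import *
im=dict(np.load("top0.npz"))
print("wrench head,end",cast(im,[(366,196),(383,232)],.035))
print("foot",cast(im,[(312,203)],.085),"feet",cast(im,[(237,204),(239,132),(313,132)],.085))
w=get_image("wrist");print(w["mount"],w["camera_matrix"],w["k1"])
for p in ([.50,-.2,.33],[.55,-.12,.33],[.5,-.15,.35]):
  for y in (0,1.57,-1.57,3.14): print(p,y,kinematics.inverse_kinematics(p,down(y)))
E
```

```text
wrench head,end [[ 0.61490169 -0.23338846  0.035     ]
 [ 0.47443106 -0.28408236  0.035     ]]
foot [[ 0.59028292 -0.02871687  0.085     ]] feet [[ 0.60453707  0.24461619  0.085     ]
 [ 0.88171924  0.22832911  0.085     ]
 [ 0.86354875 -0.04986233  0.085     ]]
[[-3.48734533e-04 -9.58255838e-01 -2.85911924e-01  7.16413304e-02]
 [ 9.99999796e-01 -4.87396882e-04  4.13821306e-04  1.02775293e-03]
 [-5.35899263e-04 -2.85911721e-01  9.58255812e-01 -1.24265387e-01]
 [ 0.00000000e+00  0.00000000e+00  0.00000000e+00  1.00000000e+00]] [[304.50988712   0.         317.90805659]
 [  0.         304.50988712 199.05151076]
 [  0.           0.           1.        ]] -0.046130350817158085
[0.5, -0.2, 0.33] 0 [-4.26761008e-01 -3.61097661e-02  1.79053933e+00 -4.44089210e-16
  1.38716309e+00  1.14403532e+00]
[0.5, -0.2, 0.33] 1.57 [-0.42676101 -0.03610977  1.79053933  0.          1.38716309 -0.42596468]
[0.5, -0.2, 0.33] -1.57 None
[0.5, -0.2, 0.33] 3.14 [-0.42676101 -0.03610977  1.79053933  0.          1.38716309 -1.99596468]
[0.55, -0.12, 0.33] 0 [-2.59062004e-01  1.17567761e-02  1.74320906e+00 -4.44089210e-16
  1.38662682e+00  1.31173432e+00]
[0.55, -0.12, 0.33] 1.57 [-0.259062    0.01175678  1.74320906  0.          1.38662682 -0.25826568]
[0.55, -0.12, 0.33] -1.57 None
[0.55, -0.12, 0.33] 3.14 [-0.259062    0.01175678  1.74320906  0.          1.38662682 -1.82826568]
[0.5, -0.15, 0.35] 0 [-3.39174650e-01 -7.53996216e-02  1.79199660e+00 -4.44089210e-16
  1.42499568e+00  1.23162168e+00]
[0.5, -0.15, 0.35] 1.57 [-0.33917465 -0.07539962  1.7919966   0.          1.42499568 -0.33837832]
[0.5, -0.15, 0.35] -1.57 None
[0.5, -0.15, 0.35] 3.14 [-0.33917465 -0.07539962  1.7919966   0.          1.42499568 -1.90837832]
```

```bash
python3 - <<'E'
from h import *
r.goto([.56,-.24,.20],down(.35)); im,s=snap("w1"); np.savez("w1.npz",**im,**{"s_"+k:v for k,v in s.items()})
r.goto([.60,-.07,.22],down(.35)); im,s=snap("f1"); np.savez("f1.npz",**im,**{"s_"+k:v for k,v in s.items()})
print(s["time"],s["ee_pos"])
a=[cv2.imread(f"pics/{n}.png") for n in("w1","f1")]
cv2.imwrite("pics/wf1.png",cv2.resize(np.vstack(a),None,fx=.75,fy=.75,interpolation=cv2.INTER_AREA))
E
```

```text
2.7583 [ 0.59981249 -0.07096345  0.21982686]
```

View pics/wf1.png

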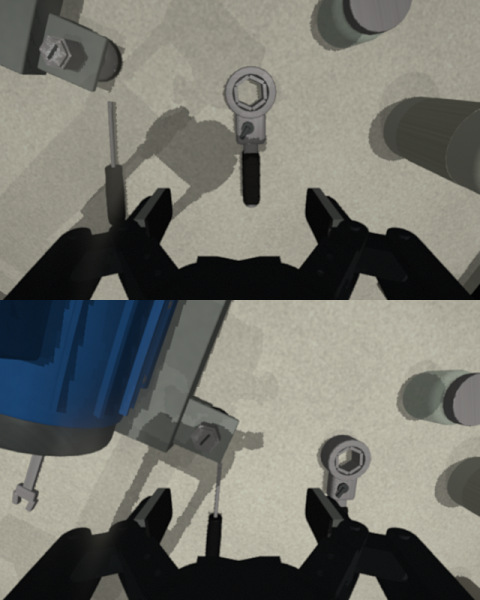

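The upper half shows the wrench head at about (250,92) in the picture with its lever on top. The foot's hexagon is at about (60,52). Zooming in on both.

```bash
python3 - <<'E'
import cv2,numpy as np
a=cv2.imread("pics/w1.png")[75:285,280:385];b=cv2.imread("pics/w1.png")[20:125,30:170];c=cv2.imread("pics/f1.png")[130:235,215:345]
f=lambda x,k:cv2.resize(x,None,fx=k,fy=k,interpolation=cv2.INTER_CUBIC)
A=f(a,2.8);B=f(b,2.8);C=f(c,2.8)
o=np.zeros((590,800,3),np.uint8);o[:588,:294]=A;o[:B.shape[0],300:300+B.shape[1]]=B;o[296:296+C.shape[0],300:300+C.shape[1]]=C
cv2.imwrite("pics/z1.png",o)
E
```

```text
(no output)
```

View pics/z1.png

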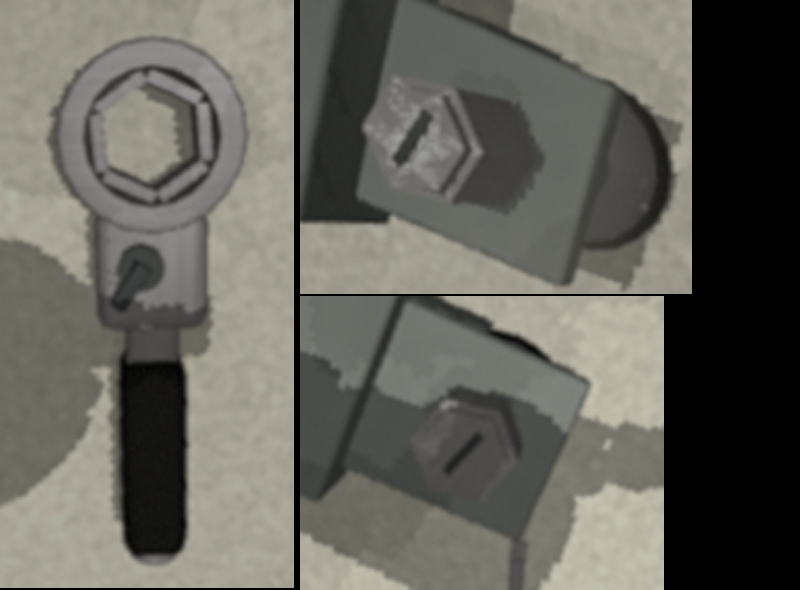

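```bash
python3 - <<'E'
from h import *
w=np.array([.615,-.233]); y=.35
r.goto([*(np.array([.590,-.029])-[.06,0]),.16],down(0)); im,s=snap("f2"); np.savez("f2.npz",**im,**{"s_"+k:v for k,v in s.items()})
r.goto([*(w-.06*np.array([np.cos(y),np.sin(y)])),.11],down(y)); im,s=snap("w2"); np.savez("w2.npz",**im,**{"s_"+k:v for k,v in s.items()})
print(s["time"])
a=[cv2.imread(f"pics/{n}.png") for n in("w2","f2")]
o=np.hstack([x[0:290,120:520] for x in a])
cv2.imwrite("pics/wf2.png",o)
for n,z in(("w2",.036),("f2",.087)):
    d=dict(np.load(n+".npz"));s={k[2:]:d[k] for k in d if k[:2]=="s_"}
    P=depthpt(d,s);m=(abs(P[...,2]-z)<.006)&(np.hypot(*(P[...,:2]-(w if n=="w2" else [.59,-.029])).transpose(2,0,1))<.05)
    print(n,m.sum(),P[m].mean(0),np.percentile(P[m][:,2],[5,50,95]))
    cv2.imwrite(f"m_{n}.png",m*255)
E
```

```text
4.2667
w2 6833 [ 0.61169257 -0.23933328  0.03521765] [0.03111905 0.03593821 0.03772239]
f2 2003 [ 0.59361093 -0.03256837  0.08666216] [0.083774   0.08721135 0.08857004][ WARN:0@5.779] global loadsave.cpp:1063 imwrite_ Unsupported depth image for selected encoder is fallbacked to CV_8U.
```

View pics/wf2.png

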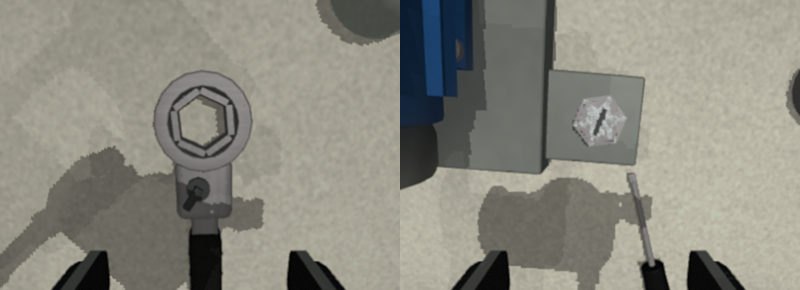

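Left half: the socket hexagon is centred near (202,122), the lever side is up, and the handle runs straight down. Right half: the foot hexagon is near (600,122) on its lug. Next I'll measure both from contours.

```bash
cat > meas.py <<'E'
from h import *
def load(n):
    d=dict(np.load(n+".npz"));return d,{k[2:]:d[k] for k in d if k[:2]=="s_"}
def hexphase(p,c):
    v=p[:,:2]-c; th=np.arctan2(v[:,1],v[:,0]); g=np.linspace(-np.pi,np.pi,360,endpoint=False)
    o=np.argsort(th); rr=np.interp(g,th[o],np.hypot(*v[o].T),period=2*np.pi)
    h=np.mean(rr*np.exp(6j*g)); return np.degrees(np.angle(h))/6, abs(h)/rr.mean(), rr.mean()
def cont(m):
    cs,_=cv2.findContours(m.astype(np.uint8),cv2.RETR_EXTERNAL,cv2.CHAIN_APPROX_NONE); return max(cs,key=cv2.contourArea).reshape(-1,2)
if __name__=="__main__":
    d,s=load("w2"); P=depthpt(d,s); 
    head=(P[...,2]>.033); head[270:]=0
    n,l,st,ce=cv2.connectedComponentsWithStats(head.astype(np.uint8)); k=l[85,322]; print("lab",k,st[k])
    c=cont(l==k); p=cast(d,c,.036,s)
    ec=cv2.minEnclosingCircle(c[c[:,1]<130].astype(np.float32).reshape(-1,1,2)); print("px circle",ec)
    from scipy.optimize import least_squares as ls
    q=p[c[:,1]<145][:,:2]; f=ls(lambda x:np.hypot(*(q-x[:2]).T)-x[2],[.61,-.235,.032],loss="soft_l1",f_scale=.001); print("head circ",f.x)
    hc=f.x[:2]
    # hole from depth and brightness
    g=cv2.cvtColor(d["frame"],cv2.COLOR_BGR2GRAY)
    hole=(P[...,2]<.025)&(np.hypot(*(P[...,:2]-hc).transpose(2,0,1))<.03)
    ch=cont(hole); ph=cast(d,ch,.036,s); print("hole",ph.mean(0),cv2.contourArea(ch),hexphase(ph,ph[:,:2].mean(0)))
    # handle: black pixels, plane z=.032
    b=(g<45); b[:200]=0;b[285:]=0; b[:,:290]=0;b[:,360:]=0
    rows=[(np.nonzero(b[v])[0][[0,-1]].mean(),v) for v in range(245,283)]
    hp=cast(d,rows,.032,s)[:,:2]; dv=np.linalg.svd(hp-hp.mean(0))[2][0]; dv*=np.sign(dv[0]); print("handle",hp.mean(0),"yaw",np.degrees(np.arctan2(dv[1],dv[0])), "from head", np.degrees(np.arctan2(*(hc-hp.mean(0))[::-1])))
    d1,s1=load("w1"); g1=cv2.cvtColor(d1["frame"],cv2.COLOR_BGR2GRAY); b=g1<45; b[:205]=0;b[272:]=0;b[:,:310]=0;b[:,:360][:, :0]=0;b[:,360:]=0
    rows=[(np.nonzero(b[v])[0][[0,-1]].mean(),v) for v in range(212,265)]
    hp=cast(d1,rows,.032,s1)[:,:2]; print("w1 handle yaw",np.degrees(np.arctan2(*(hc-hp.mean(0))[::-1])),hp[[0,-1]])
    # foot
    d,s=load("f2"); P=depthpt(d,s)
    m=(P[...,2]>.078)&(np.hypot(*(P[...,:2]-[.59,-.03]).transpose(2,0,1))<.04); c=cont(m)
    z=np.median(P[m][:,2]); p=cast(d,c,z-.003,s); print("foot z",z,"c",p.mean(0),cv2.minEnclosingCircle(p[:,:2].astype(np.float32)),hexphase(p,p[:,:2].mean(0)))
    l=(P[...,2]>.045)&(P[...,2]<.062); n,lb,st,ce=cv2.connectedComponentsWithStats(l.astype(np.uint8)); k=lb[155,340]; cl=cont(lb==k); pl=cast(d,cl,.055,s)[:,:2].astype(np.float32); print("lug",np.median(P[lb==k][:,2]),cv2.minAreaRect(pl))
E
python3 meas.py
```

```text
lab 179 [ 274   70   99  102 5065]
px circle ((322.7115478515625, 119.28845977783203), 49.318260192871094)
head circ [ 0.62009491 -0.23618754  0.03095976]
hole [ 0.62036621 -0.23567234  0.036     ] 1897.0 (np.float64(26.010829017014917), np.float64(0.028260040121028805), np.float64(0.015420534013188976))
handle [ 0.52492069 -0.27316598] yaw 21.357358658430087 from head 21.232847610139707
w1 handle yaw 21.118660206093548 [[ 0.53830519 -0.26762614]
 [ 0.48352766 -0.28966215]]
foot z 0.08777619773399578 c [ 0.59358332 -0.03260746  0.0847762 ] ((0.5932319164276123, -0.032594673335552216), 0.017270050942897797) (np.float64(-22.914822396388576), np.float64(0.028673964787110002), np.float64(0.015527508118125937))
lug 0.05564732844262768 ((0.6116099953651428, -0.02956283837556839), (0.0690818652510643, 0.11502889543771744), 85.76493072509766)
```

```bash
python3 - <<'E'
from meas import *
out=[]
for n,c,z,ph,R in(("w2",(.6203,-.2360),.036,26.0,.01813),("f2",(.5936,-.0326),.0848,-22.9,.01732)):
    d,s=load(n); C,cc=pose(d,s)
    a=np.radians(ph+60*np.arange(6)); X=np.c_[c[0]+R*np.cos(a),c[1]+R*np.sin(a),np.full(6,z)]
    Y=(X-cc)@C; uv=cv2.projectPoints(Y,np.zeros(3),np.zeros(3),d["camera_matrix"],np.array([float(d["k1"]),0,0,0]))[0].reshape(-1,2)
    m=uv.mean(0).astype(int); k=7; x=d["frame"][m[1]-40:m[1]+40,m[0]-28:m[0]+29]
    x=cv2.resize(x,None,fx=k,fy=k,interpolation=cv2.INTER_CUBIC); x=cv2.convertScaleAbs(x,alpha=1.3)
    for p in uv: q=((p-m+[28,40]+.5)*k).astype(int); cv2.circle(x,tuple(int(i) for i in q),4,(0,0,255),-1)
    out.append(x)
cv2.imwrite("pics/z2.png",np.hstack(out))
E
```

```text
(no output)
```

View pics/z2.png

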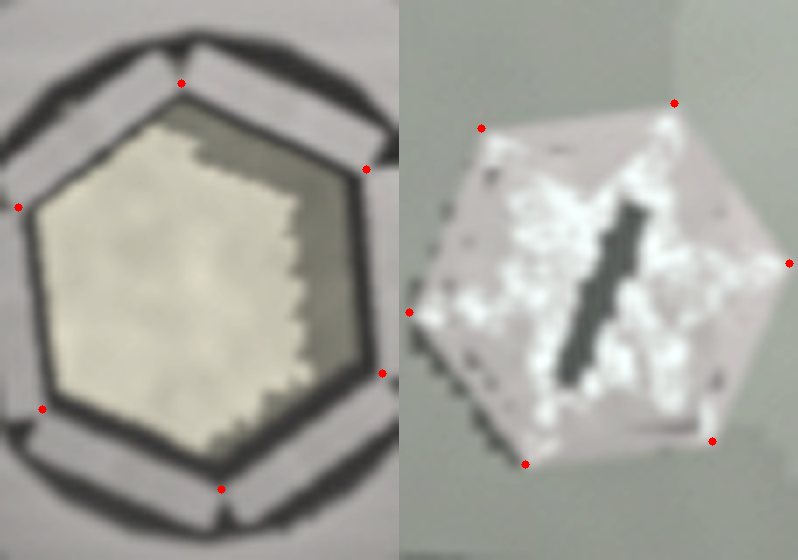

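The dots sit on the corners of both hexagons. I'll take one more foot picture at the fitting yaw (92°), which cancels the hand-eye error, and then grasp.

```bash
python3 - <<'E'
from meas import *
y=np.radians(92.3)
r.goto([.5936-.06*np.cos(y),-.0326-.06*np.sin(y),.16],down(y)); im,s=snap("f3"); np.savez("f3.npz",**im,**{"s_"+k:v for k,v in s.items()})
for n in("f2","f3","f1"):
    d,s=load(n); P=depthpt(d,s)
    m=(P[...,2]>.078)&(P[...,2]<.095)&(np.hypot(*(P[...,:2]-[.593,-.032]).transpose(2,0,1))<.03); c=cont(m)
    z=np.median(P[m][:,2]); p=cast(d,c,z-.003,s)[:,:2]; M=cv2.moments(p.astype(np.float32).reshape(-1,1,2)*1000)
    print(n,z,M["m10"]/M["m00"],M["m01"]/M["m00"],hexphase(p,p.mean(0)),s["orientation"])
y=np.radians(21.2);hc=np.array([.6203,-.2360]);g=hc-.115*np.array([np.cos(y),np.sin(y)])
r.goto([*g,.10],down(y)); r.line_to([*g,.022],velocity=.12,guard=15)
r.set_gripper(.0,100); s=monitor.read_state(); print(s["ee_pos"],s["grip_width"],s["grasp_force"],s["ft_force"],s["time"])
r.line_to([*g,.06],velocity=.1); s=monitor.read_state(); print(s["ft_force"],s["torque"],s["grip_width"])
im,s=snap("g1");np.savez("g1.npz",**im,**{"s_"+k:v for k,v in s.items()})
P=depthpt(im,s); dv=np.array([np.cos(y),np.sin(y)])
for a in np.arange(.03,.10,.01):
    L=(P[...,:2]-g)@dv; T=(P[...,:2]-g)@[-dv[1],dv[0]]; m=(abs(L-a)<.004)&(abs(T)<.008)&(im["depth"]>0)&(P[...,2]>.05)
    print(round(a,2),m.sum(),np.median(P[m][:,2]) if m.any() else None)
E
```

```text
f2 0.08721134961613106 593.2641618984733 -32.56057845465014 (np.float64(-22.914822396388534), np.float64(0.02867396478710978), np.float64(0.015571694068911965)) [ 3.14125901e+00  1.38513488e-03 -1.02672248e-03]
f3 0.08716103073703868 593.0893680129277 -32.9876252857282 (np.float64(-23.15908679931823), np.float64(0.028688926552519197), np.float64(0.015542178975737186)) [3.14123650e+00 4.01059676e-04 1.61094875e+00]
f1 0.08718597270210587 593.5210073243089 -33.15585266356014 (np.float64(-23.210847195248547), np.float64(0.027031378825621108), np.float64(0.015539163164456414)) [3.14070148e+00 6.96440962e-04 3.50248732e-01]
[ 0.51341189 -0.27781192  0.02276727] 0.02359056456631859 99.35236930847168 [-1.81452704  0.92535898  4.90457402] 7.55
[-0.28130118 -0.09007865 -6.96414229] [-0.18623456  0.49667481  0.02494809] 0.023329704509367843
0.03 921 0.06796202165172674
0.04 732 0.06298806018632172
0.05 746 0.06729001728886602
0.06 920 0.0680021262774326
0.07 1023 0.0718027263565104
0.08 1113 0.0680742896884005
0.09 1030 0.07241182311463379
0.1 381 0.0699472284480059
```

View pics/g1.png

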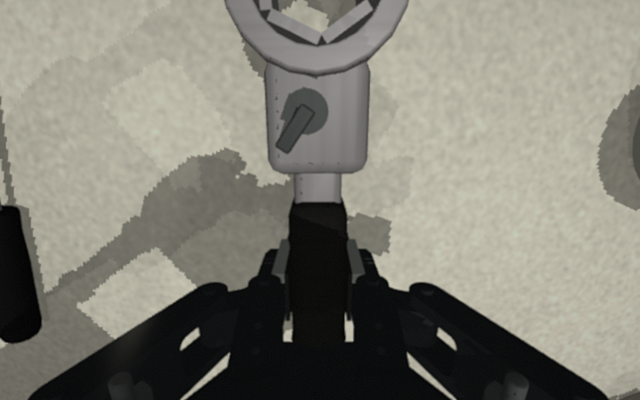

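The grasp is straight, the head is in view at the top of the picture, and there's almost no droop. The foot measurements at three yaws agree within 0.5 mm. Next I'll carry the wrench over and fit it on the hexagon.

```bash
cat > fit.py <<'E'
from h import *
F=np.array([.5932,-.0330]); L=.115
def tcp(deg,z): a=np.radians(deg); return [F[0]-L*np.cos(a),F[1]-L*np.sin(a),z]
def mom(s=None):
    "moment about the vertical foot axis, from force at TCP"
    s=s or monitor.read_state(); v=s["ee_pos"][:2]-F; f=s["ft_force"]; return v[0]*f[1]-v[1]*f[0]+s["torque"][2], v[0]*f[1]-v[1]*f[0], s
E
python3 - <<'E'
from fit import *
def p(t):
    m,m2,s=mom(); print(t,s["ee_pos"].round(4),s["ft_force"].round(2),s["torque"].round(3),"m",round(m,3),round(m2,3),s["time"])
g=monitor.read_state()["ee_pos"]
r.line_to([g[0],g[1],.15],velocity=.2)
r.goto(tcp(92.1,.15),down(np.radians(92.1))); p("above")
h=r.line_to(tcp(92.1,.112),velocity=.1,guard=12); p(("near",h))
h=r.line_to(tcp(92.1,.077),velocity=.04,guard=12); p(("down",h))
E
```

```text
above [ 0.5964 -0.148   0.1482] [-0.26 -0.83 -7.17] [-0.496 -0.028  0.006] m -0.027 -0.033 9.6667
('near', False) [ 0.5969 -0.1482  0.1114] [ 0.72 -0.35 -7.23] [-0.472 -0.017 -0.075] m 0.006 0.081 10.2
('down', False) [ 0.5978 -0.1476  0.0776] [ 1.48  3.17 -0.83] [ 0.56  -0.234 -0.165] m 0.019 0.185 11.225
```

```bash
python3 - <<'E'
from fit import *
im,s=snap("g2"); P=depthpt(im,s); a=np.radians(92.1); dv=np.array([np.cos(a),np.sin(a)]); g=s["ee_pos"][:2]
L=(P[...,:2]-g)@dv; T=(P[...,:2]-g)@[-dv[1],dv[0]]
for x in (.04,.05,.06,.07,.08,.09,.10):
    m=(abs(L-x)<.004)&(abs(T)<.008)&(P[...,2]>.06); print(x,m.sum(),np.median(P[m][:,2]))
cv2.imwrite("pics/g2c.png",np.hstack([im["frame"][:250,200:440],cv2.resize(get_image("top")["frame"][150:250,270:366],(240,250))]))
E
```

```text
0.04 733 0.08154198616802129
0.05 748 0.08598881080747575
0.06 906 0.0867413743359795
0.07 2063 0.09455906801774192
0.08 1123 0.08699003064701626
0.09 1059 0.09151095334961258
0.1 1128 0.0870507463383832
```

View pics/g2c.png

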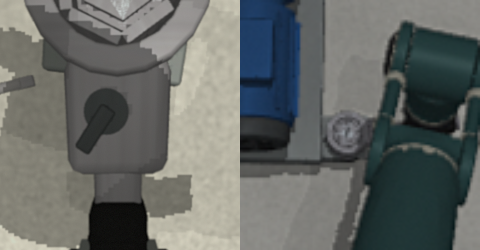

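The picture shows the wrench seated around the hexagon, with its head top at 91 mm, so the underside is on the lug. I'll make the first drive stroke with moment monitoring.

```bash
cat >> fit.py <<'E'
Z=.0773
def sweep(a,b,step,v,stop=None,quiet=False):
    n=max(1,round(abs(b-a)/step)); out=[]
    for d in np.linspace(a,b,n+1)[1:]:
        r.line_to(tcp(d,Z),down(np.radians(d)),velocity=v)
        m,m2,s=mom(); out.append((round(d,1),round(m,2),round(m2,2),s["ft_force"].round(1).tolist()))
        if stop and m>stop: break
    if not quiet: print(*out,sep="\n")
    print("t",s["time"]); return d,out
E
python3 - <<'E'
from fit import *
sweep(92.1,5,6,.1,stop=1.0)
E
```

```text
(np.float64(86.3), np.float64(0.09), np.float64(0.42), [4.1, 6.5, -3.5])
(np.float64(80.5), np.float64(0.29), np.float64(0.45), [4.9, 5.7, -3.0])
(np.float64(74.7), np.float64(0.14), np.float64(0.23), [3.7, 6.0, -3.4])
(np.float64(68.9), np.float64(0.15), np.float64(0.22), [4.2, 5.5, -4.9])
(np.float64(63.1), np.float64(0.23), np.float64(0.24), [5.0, 5.2, -3.3])
(np.float64(57.3), np.float64(0.34), np.float64(0.23), [5.4, 4.7, -5.6])
(np.float64(51.5), np.float64(0.22), np.float64(0.09), [4.5, 4.4, -4.6])
(np.float64(45.6), np.float64(0.24), np.float64(0.03), [4.3, 4.1, -3.8])
(np.float64(39.8), np.float64(0.24), np.float64(-0.08), [4.0, 4.3, -4.3])
(np.float64(34.0), np.float64(0.27), np.float64(-0.09), [4.8, 4.2, -4.2])
(np.float64(28.2), np.float64(0.16), np.float64(-0.28), [3.3, 4.6, -3.5])
(np.float64(22.4), np.float64(0.34), np.float64(-0.19), [3.1, 3.1, -2.4])
(np.float64(16.6), np.float64(0.33), np.float64(-0.25), [1.4, 2.7, -0.1])
(np.float64(10.8), np.float64(0.2), np.float64(-0.44), [1.0, 4.1, 0.7])
(np.float64(5.0), np.float64(0.18), np.float64(-0.49), [0.6, 4.4, 1.7])
t 15.325
```

```bash
python3 - <<'E'
from fit import *
sweep(5,113,9,.12)
sweep(113,5,6,.1,stop=.75)
E
```

```text
(np.float64(14.0), np.float64(0.26), np.float64(-0.27), [1.4, 2.8, 1.8])
(np.float64(23.0), np.float64(0.06), np.float64(-0.21), [2.2, 3.0, 1.0])
(np.float64(32.0), np.float64(0.13), np.float64(-0.04), [1.1, 1.1, 2.3])
(np.float64(41.0), np.float64(-0.02), np.float64(-0.07), [2.2, 2.7, 1.7])
(np.float64(50.0), np.float64(0.01), np.float64(0.08), [2.9, 2.3, 0.8])
(np.float64(59.0), np.float64(0.12), np.float64(0.36), [3.6, -0.0, 1.8])
(np.float64(68.0), np.float64(-0.03), np.float64(0.34), [3.7, 1.4, 1.0])
(np.float64(77.0), np.float64(0.17), np.float64(0.63), [6.0, 1.3, 1.3])
(np.float64(86.0), np.float64(-0.01), np.float64(0.53), [4.8, 3.0, 1.4])
(np.float64(95.0), np.float64(0.1), np.float64(0.66), [5.7, 1.6, 0.3])
(np.float64(104.0), np.float64(-0.01), np.float64(0.56), [4.8, 0.7, 1.5])
(np.float64(113.0), np.float64(0.11), np.float64(0.7), [5.8, 1.9, 0.4])
t 19.025
(np.float64(107.0), np.float64(-0.05), np.float64(0.69), [5.8, 1.7, -0.8])
(np.float64(101.0), np.float64(-0.08), np.float64(0.67), [5.4, 2.5, -0.5])
(np.float64(95.0), np.float64(0.13), np.float64(0.81), [6.9, 2.4, -1
[... 406 characters left out ...]
p.float64(0.41), [6.5, 3.8, -1.6])
(np.float64(53.0), np.float64(0.29), np.float64(0.52), [7.3, 2.2, -1.7])
(np.float64(47.0), np.float64(0.26), np.float64(0.43), [7.3, 2.4, -2.2])
(np.float64(41.0), np.float64(0.28), np.float64(0.35), [6.8, 1.8, -1.6])
(np.float64(35.0), np.float64(0.23), np.float64(0.16), [6.3, 2.7, -1.5])
(np.float64(29.0), np.float64(0.28), np.float64(0.23), [7.2, 1.7, -1.6])
(np.float64(23.0), np.float64(0.26), np.float64(0.11), [5.9, 1.5, -1.6])
(np.float64(17.0), np.float64(0.19), np.float64(0.01), [5.0, 1.4, -1.5])
(np.float64(11.0), np.float64(0.3), np.float64(-0.01), [4.8, 1.1, -0.1])
(np.float64(5.0), np.float64(1.07), np.float64(0.31), [4.6, -2.2, -1.0])
t 23.825
```

```bash
python3 - <<'E'
from fit import *
m,m2,s=mom(); print(m,m2,s["ft_force"],s["torque"],s["ee_pos"],np.degrees(s["orientation"][2]))
im,s=snap("g3"); P=depthpt(im,s)
d=np.hypot(*(P[...,:2]-F).transpose(2,0,1))
hx=(d<.0145)&(P[...,2]>.075); rim=(d>.024)&(d<.030)&(P[...,2]>.08)
print("hex",hx.sum(),np.percentile(P[hx][:,2],[25,50,75]),"rim",rim.sum(),np.median(P[rim][:,2]))
im2=cv2.imread("pics/g2.png"); 
sc=get_image("top")["frame"][160:240,270:366]
cv2.imwrite("pics/g3c.png",np.hstack([im["frame"][:200,200:440],cv2.resize(im["frame"][:60,270:370],(330,200)),cv2.resize(sc,(230,200))]))
E
```

```text
1.0668193196547784 0.3063327270382475 [ 4.63304257 -2.23852128 -0.99559015] [-0.35657363 -0.79181231  0.76048659] [ 0.47867264 -0.04378358  0.07753586] 5.376681947715542
hex 1373 [0.08323424 0.08507906 0.08587114] rim 3934 0.09162280569309969
```

View pics/g3c.png

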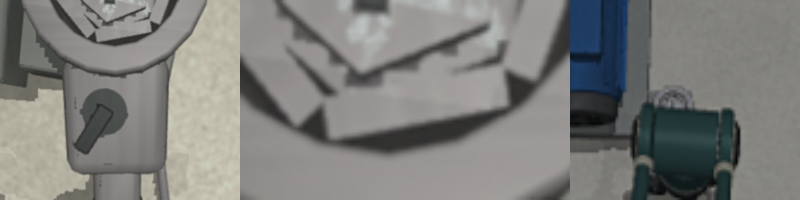

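The hexagon top is now at about 85 mm, the touching height, and the moment jumped to 1.07 N m, so the pad seems to have met the counter. To rule out the handle being blocked, I'll back off and re-drive gently, stopping at 0.7 N m. That can't turn the stem any further if the pad is already pressed.

```bash
python3 - <<'E'
from fit import *
sweep(5,50,9,.12)
d,o=sweep(50,12,2.5,.06,stop=.65)
E
```

```text
(np.float64(14.0), np.float64(0.11), np.float64(-0.21), [4.4, 3.0, 0.9])
(np.float64(23.0), np.float64(0.08), np.float64(-0.06), [3.7, 2.1, 2.4])
(np.float64(32.0), np.float64(0.15), np.float64(0.08), [5.4, 2.6, 1.5])
(np.float64(41.0), np.float64(0.21), np.float64(0.24), [4.3, 0.9, 2.0])
(np.float64(50.0), np.float64(0.19), np.float64(0.35), [4.3, 0.4, 3.0])
t 25.4667
(np.float64(47.5), np.float64(0.07), np.float64(0.31), [4.5, 0.9, 0.7])
(np.float64(44.9), np.float64(-0.19), np.float64(0.14), [3.5, 1.8, 2.0])
(np.float64(42.4), np.float64(-0.14), np.float64(0.07), [3.1, 2.0, 1.7])
(np.float64(39.9), np.float64(-0.08), np.float64(0.07), [4.2, 2.7, 2.5])
(np.float64(37.3), np.float64(-0.14), np.float64(-0.04), [2.9, 2.6, 1.7])
(np.float64(34.8), np.float64(-0.15), np.float64(-0.08), [3.3, 3.1, 1.9])
(np.float64(32.3), np.float64(-0.17), np.float64(-0.2), [3.4, 4.2, 2.3])
(np.float64(29.7), np.float64(0.04), np.float64(-0.09), [3.6, 3.0, 0.5])
(np.float64(27.2), np.float64(0.14), np.float64(-0.11), [4.6, 3.5, 1.0])
(np.float64(24.7), np.float64(0.53), np.float64(0.05), [5.0, 1.8, 1.1])
(np.float64(22.1), np.float64(0.89), np.float64(0.16), [4.7, 0.4, 0.2])
t 28.2167
```

The resistance came back at a different handle angle (22°) while the stem was at rest, so the pad is on the counter. I'll unload the ratchet, lift the wrench off and lay it back where it was.

```bash
python3 - <<'E'
from fit import *
d,o=sweep(22.1,30,4,.06)
p=lambda t:print(t,*[monitor.read_state()[k].round(3) for k in("ee_pos","ft_force","torque")],monitor.read_state()["time"])
h=r.line_to(tcp(30,.13),velocity=.06,guard=40); p(("lift",h))
if not h:
    r.line_to(tcp(30,.16),velocity=.15); p("up")
    y=np.radians(21.2);g=np.array([.5131,-.2776])
    r.goto([*g,.12],down(y)); r.line_to([*g,.035],velocity=.12,guard=15); p("low")
    h=r.line_to([*g,.0222],velocity=.03,guard=9); p(("set",h))
    im,s=snap("g4"); P=depthpt(im,s); dv=np.array([np.cos(y),np.sin(y)]); d=np.hypot(*(P[...,:2]-(g+.115*dv)).transpose(2,0,1))
    m=(d>.022)&(d<.031)&(P[...,2]>.02); print("rim z",np.median(P[m][:,2]))
E
```

```text
(np.float64(26.0), np.float64(0.5), np.float64(0.03), [4.8, 2.1, 1.0])
(np.float64(30.0), np.float64(0.06), np.float64(-0.19), [4.2, 4.3, 0.9])
t 28.7833
('lift', False) [ 0.493 -0.09   0.129] [ 0.165 -1.274 -7.029] [-0.245  0.438  0.029] 29.8083
up [ 0.495 -0.091  0.161] [ 0.221 -0.15  -6.885] [-0.293  0.421 -0.053] 30.1583
low [ 0.514 -0.278  0.036] [-0.342  0.273 -6.422] [-0.155  0.423  0.017] 31.8083
('set', True) [ 0.513 -0.278  0.023] [ 0.01  -0.443  6.007] [-0.077 -0.045 -0.026] 32.2583
rim z 0.03654887047535452
```

```bash
python3 - <<'E'
from meas import *
r.set_gripper(.085); 
g=monitor.read_state()["ee_pos"]; r.line_to([g[0],g[1],.13],velocity=.12)
r.goto([.533,-.033,.16],down(0)); im,s=snap("f4"); P=depthpt(im,s)
m=(P[...,2]>.078)&(P[...,2]<.095)&(np.hypot(*(P[...,:2]-[.593,-.033]).transpose(2,0,1))<.03); c=cont(m); p=cast(im,c,.083,s)[:,:2]
core=m&(np.hypot(*(P[...,:2]-[.593,-.033]).transpose(2,0,1))<.010); print("hex z",np.median(P[m][:,2]),np.median(P[core][:,2]),hexphase(p,p.mean(0)))
d,s0=load("f2");Q=depthpt(d,s0);print("before",np.median(Q[core][:,2]),"lug b/a",[np.median(A[140:158,330:355,2]) for A in(Q,P)])
r.goto([.50,-.20,.25],down(.35)); im,s=snap("w4"); P=depthpt(im,s); dd=np.hypot(*(P[...,:2]-[.6203,-.236]).transpose(2,0,1)); m=(dd>.022)&(dd<.031)&(P[...,2]>.02); print("rim",np.median(P[m][:,2])); print(monitor.read_state()["time"])
cv2.imwrite("pics/end.png",np.hstack([cv2.imread("pics/f4.png")[0:290,200:520],im["frame"][:290,120:560]]))
E
```

```text
hex z 0.08537809956339378 0.08580991541381258 (np.float64(-5.555677565273871), np.float64(0.02709178973234674), np.float64(0.015452497412549882))
before 0.08757041136279628 lug b/a [np.float64(0.05584600758098615), np.float64(0.05578302616015782)]
rim 0.03640441194498423
35.8583
```

View pics/end.png

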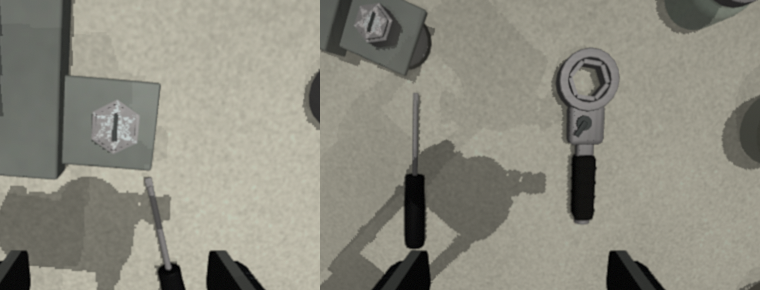

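The stem turned 163° (1.8 mm). The hexagon top stands 30.0 mm above the lug, which is exactly the touching height, and the wrench lies flat with the robot clear of everything. Handing in.

```bash
python3 -c "
from workcell import ticket
print(ticket.close_job())"
```

```text
the job is handed in; nothing more can be done
None
```

The foot is screwed down until its pad touches the counter (163° of turn, 1.8 mm), the wrench is back flat where it lay, and the job is handed in at about 36 s; at touchdown the last step peaked at about 1.1 N m, so the pad may be squeezed by up to about 0.2 rad.

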